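# Switch the seesaw gate of a coffee-tin feeder and feed the other chute

### The arm

A 6-joint arm with a two-finger parallel gripper is mounted at the origin on the work surface. World frame = base frame: x ahead of the robot, y to its left, z up, the work surface at z = 0. Lengths are in mm, angles in rad, forces in N, time in s.
With the tool pointing down it reaches from about 350 to 975 mm from the base axis. Payload 7.1 kg.
Tool frame: the origin (TCP) lies at the centre of the arm's flange, where the gripper is bolted on; the fingertips stand 182 mm ahead of it and the grasp point (between the pads) lies 163 mm ahead of it; z points along the fingers, y is the line along which they close (so a half turn about z gives the same grasp; the last joint's range is limited). The gripper opens to 88 mm and grips with 3 to 60 N. Pads are 20 mm wide; open, the fingers measure 115 mm over their backs; the gripper's body (75 mm by 178 mm) begins 61 mm behind the grasp point.
Start: joints at [-1.346, 0.423, 1.63, -0, 1.089, -0.019], TCP at [150.889, -606.497, 404.675] pointing down, gripper open.
Joint ranges: [-3, 3], [-0.9, 2.11], [0.09, 2.58], [-1.31, 4.45], [0.11, 2.69], [-2.54, 2.54]. Speed limits (rad/s): [2.39, 2.39, 3.01, 3.14, 3.14, 3.14].

### API

Orientations are given as a rotation vector (axis times angle).
In Python, from workcell import readout, get_image, ctrl gives the robot as it stands.
- The arm moves only by the tool step_arm, never from a script. Its argument "targets" is a list that holds one entry, the list of rows, each a list of 7 numbers: the shift along the world's x, y, z as a fraction of full scale, then the turn, a rotation vector about the world's x, y, z as a fraction of full scale, then the opening, from 0 (shut) to 1 (fully open). In form: [[[dx, dy, dz, wx, wy, wz, claw], ...]]. A call has exactly 5 rows; each row shifts and turns the commanded pose from where the row before left it; what a row does not reach is not made up. Full scale, the value 1, is 0.05 m for a shift and 4 degrees for a turn. A row lasts 1/8 s, in which the tool goes at most 62.5 mm and 10.7 degrees, less where a joint would pass 70% of its speed; a pose out of reach is approached as far as the arm can. A call with a number of a shift or a turn outside -1 to 1 is refused whole. A call with a gripper value outside its range is refused whole. The fingers move at their own pace and stop on an object; the grip force is fixed at half the most. Time passes only in rows, so rows that do not move let the fingers close, or fill a call up. It gives the time, the measured TCP pose, the force, the opening and the grip force at its end, in the units of the state.
- readout.get_obs(): the state, without advancing time (a new reading comes with each control period).
- get_image(name): name is "scene" or "top" or "wrist"; returns a dict with "pixels" (480x640x3 uint8, red, green, blue), "intrinsics" (3x3 intrinsics, pixels), "extrinsics" (4x4, takes a point from world to camera coordinates). Camera axes: x right, y down, z forward; pixel columns grow to the right and rows downward; lengths in mm; the calibration is good to about 2 mm. A picture is of the moment at which its call begins. There is no depth.
- ctrl.close_job(): hands the job in; it is judged then, once.
The state is a dict: "t": time; "qpos": joint angles; "qvel": joint speeds; "joint_torque": joint torques, N m; "ee_pos": TCP position; "orientation": TCP orientation; "ft_force": force on the tool from outside, world axes, zero at the start; "moment": the same for the moment, N m; "width": finger opening in mm; "grasp_force": force on a finger pad.
Only numpy, scipy, OpenCV 4.12 (cv2) and the standard library are available. Lean on these libraries where they do the work, as an engineer would, in place of code of your own. Each camera call takes 0.05 s, during which the arm holds its last target. There are 200 camera calls.

### The job

The seesaw gate under the tin magazine is leaning towards one chute, but the next three tins belong in the other one. Push the gate's upright yellow-knobbed lever across with the fingers until the gate has rocked fully over to its other side, and only then push the red tab of the feed slide outwards, away from the magazine, as far as it goes, so that all three tins drop and roll down that other chute to its end. Only push: do not grip, lift or touch the tins, leave the gate over and the slide open, and leave the glasses and everything else around where they stand.

Things in the scene. Friction and masses are not known exactly. Their poses are not given: they have to be found in the camera images.
- feeder: Fixed tin feeder, base plate 136 x 640. Origin: centre of its underside, on the bench; x to the back (away from the robot), y along the chutes to the robot's left, z up. In this frame (mm): gate pivot along x at y 0, z 100; clear guards beside the gate at x -39 and 39, y -87 to 87, top z 158; slide rails x -42 to 42, y 29 to 179, z 168 to 180, on stanchions at x -48 and 48, y 172.
- magazine (a point): Centre of the open top of the upright aluminium magazine that stands over the gate and holds three tins lying one on another: outside 84 (feeder x) by 68 (feeder y), top 340 above the bench.
- left_chute (a point): Floor of the left chute (feeder +y) at its lower end, by the stop (feeder y 303, z 33). It slopes down from the gate (y 79, z 73), 78 wide between low lips, open above.
- right_chute (a point): The same point of the right chute (feeder -y), the left one's mirror image.
- gate (a joint): Seesaw gate, rad: a plate 160 long pivoted at its middle under the magazine, its upright weighted lever on the front end of its shaft (robot's side). +0.40: fully over to the left (lever leans to feeder +y, tins run down the left chute); -0.40: fully over to the right. Top-heavy: past upright it falls to its stop by itself and stays. About 1 N sideways at the knob moves it.
- gate_knob (a point): Centre of the yellow ball knob, diameter 32, on the gate's lever, 160 from the pivot, at feeder x -105: y +62 or -62 and z 247 when fully over, z 260 upright. Below it a 10 mm rod with a dark steel weight of diameter 40 from 40 to 85 above the pivot. The lever stands free, 60 in front of the guards and magazine.
- feed_slide (a joint): Feed slide, m: a flat steel blade that carries the tins at the foot of the magazine. 0 closed; slides outwards along feeder +y (left) to 0.060 fully open. Takes about 2 to 4 N, stays where it is left.
- slide_tab (a point): On the red upright tab at the slide's outer end: middle of its width and thickness, 12 below its top. Tab 46 wide (feeder x), 5 thick (y), from z 172 to 226, at feeder x 0, y 130 closed, 190 open. Push its inner face, the one towards the magazine; between it and the magazine's wall (y 34) all is free above z 180.
- tin_1: Closed coffee sample tin, cylinder of diameter 50 and length 70, about 80 g, smooth, aluminium with an orange band and dark lid, lying with its axis along feeder x; lowest one in the magazine at the start. Origin at its centre.
- tin_2: Closed coffee sample tin, cylinder of diameter 50 and length 70, about 80 g, smooth, aluminium with an orange band and dark lid, lying with its axis along feeder x; middle one in the magazine at the start. Origin at its centre.
- tin_3: Closed coffee sample tin, cylinder of diameter 50 and length 70, about 80 g, smooth, aluminium with an orange band and dark lid, lying with its axis along feeder x; top one in the magazine at the start. Origin at its centre.
- glass_a: Empty clear tasting glass, diameter 84, height 88, standing in front of the left chute. Bystander, leave where it is. Origin at its underside.
- glass_b: Empty clear tasting glass, diameter 84, height 88, standing in front of the right chute. Bystander, leave where it is. Origin at its underside.
- glass_c: Empty clear tasting glass, diameter 84, height 88, standing behind the feeder. Bystander, leave where it is. Origin at its underside.
- cupping_spoon: Steel tasting spoon 160 long lying in front of the feeder. Bystander, leave where it is. Origin at its underside.
- spare_tin: Another tin, diameter 50, height 70, standing behind the feeder. Bystander, leave where it is. Origin at its underside.
- mug: Blue mug, diameter 82, height 90, at the left front of the bench. Bystander, leave where it is. Origin at its underside.
- dosing_cup: Steel dosing cup, diameter 62, height 62, at the right front of the bench. Bystander, leave where it is. Origin at its underside.
Mind the look-alikes: they are no part of the job. Leave any pink or purple look-alike of the tin_1 alone.

How it is judged (in metres and radians):
On the way, in this order (a step that is already met when the one before it is completed fails the run):
1. the gate is rocked fully over to its other side with the slide still shut (distance of gate_knob from where it was at the start of the episode above 0.066 m and (value of joint gate above 0.34 rad or value of joint gate below -0.34 rad) and value of joint feed_slide below 0.012 m), for 0.2 s.
2. the feed slide is pushed fully out (value of joint feed_slide above 0.052 m), for 0.1 s.
At the end, for the whole second after the job is handed in: The gate lies fully over (beyond 0.34 rad of 0.40) on the side opposite to the one it started on, the feed slide is open by at least 52 mm of 60, and all three tins lie at rest in the chute on the gate's side, more than 120 mm from the pivot along the chute (distance of gate_knob from where it was at the start of the episode above 0.066 m and ((value of joint gate above 0.34 rad and y of each of tin_1, tin_2, tin_3 in the frame of feeder above 0.12 m) or (value of joint gate below -0.34 rad and y of each of tin_1, tin_2, tin_3 in the frame of feeder below -0.12 m)) and z of each of tin_1, tin_2, tin_3 in the frame of feeder below 0.1 m and x of tin_1 in the frame of feeder between -0.02 and 0.02 m and x of tin_2 in the frame of feeder between -0.02 and 0.02 m and x of tin_3 in the frame of feeder between -0.02 and 0.02 m and value of joint feed_slide above 0.052 m and linear speed of each of tin_1, tin_2, tin_3 below 0.03 m/s); the robot touches nothing.
It fails at once if a tin is touched by the robot (contact force between any of the fingers, the arm and tin_1 above 1 N or contact force between any of the fingers, the arm and tin_2 above 1 N or contact force between any of the fingers, the arm and tin_3 above 1 N).
It fails at once if a tin is lifted (height (world z) of any of tin_1, tin_2, tin_3 above 0.335 m).
It fails at once if a bystander is disturbed (moved over 25 mm) (distance of any of glass_a, glass_b, glass_c, cupping_spoon, spare_tin, mug, dosing_cup from where it was at the start of the episode above 0.025 m).
It also fails if it takes over 58 s, if anything falls off the work surface, if the arm or the gripper's body presses on something with over 40 N, if the wrist force passes 120 N, or if a joint passes its speed limit or range.

## Working session

There is one attempt and no reset: what is moved stays moved. The work goes in short steps, Python scripts to look and compute and a tool call to move; the robot and the scene stay as the last step left them, time stands still between calls to the robot, and variables do not carry over. Pictures are saved under pics/ and viewed, at most 10 in all, crops included, and the job is handed in when it is done.

Besides the shell and the picture viewer there is one more tool, called by a JSON object that holds its "method" and its "body", one argument or row to a line. step_arm: Moves the arm, as the interface text tells. Shift numbers are shares of 0.05 m and turn numbers shares of 4 degrees, none past 1 either way. Its arguments: {"type":"object","properties":{"targets":{"type":"array"}},"required":["targets"]}

```bash
mkdir -p pics; python3 - <<'E'
from workcell import readout, get_image
import cv2,numpy as np,pickle
o=readout.get_obs();print({k:np.round(v,3) for k,v in o.items()})
d={}
for n in("scene","top"):
    d[n]=get_image(n);cv2.imwrite(f"pics/{n}0.png",d[n]["pixels"][...,::-1])
    print(n,np.round(d[n]["intrinsics"],1).tolist(),np.round(d[n]["extrinsics"],3).tolist())
pickle.dump(d,open("d0.pkl","wb"))
E
```

```text
{'t': np.float64(0.0), 'qpos': array([-1.346,  0.424,  1.631, -0.   ,  1.089, -0.019]), 'qvel': array([ 0.001, -0.   , -0.   , -0.001, -0.001, -0.002]), 'joint_torque': array([ 1.0000e-03, -5.4462e+01, -2.7367e+01,  6.4000e-02,  2.3000e-02,
       -0.0000e+00]), 'ee_pos': array([ 150.847, -606.234,  403.939]), 'orientation': array([-3.117, -0.382,  0.   ]), 'ft_force': array([ 0.763, -0.317,  0.169]), 'moment': array([ 0.033,  0.016, -0.037]), 'grasp_force': np.float64(0.0), 'width': np.float64(87.75)}
scene [[457.5, 0.0, 323.5], [0.0, 457.5, 240.3], [0.0, 0.0, 1.0]] [[-0.631, 0.776, -0.001, 395.642], [0.547, 0.444, -0.709, -120.52], [-0.55, -0.448, -0.705, 1622.613], [0.0, 0.0, 0.0, 1.0]]
top [[534.2, 0.0, 320.5], [0.0, 534.2, 243.4], [0.0, 0.0, 1.0]] [[-0.014, -1.0, 0.002, -47.909], [-0.981, 0.013, -0.195, 576.975], [0.195, -0.005, -0.981, 1752.57], [0.0, 0.0, 0.0, 1.0]]
```

View pics/scene0.png

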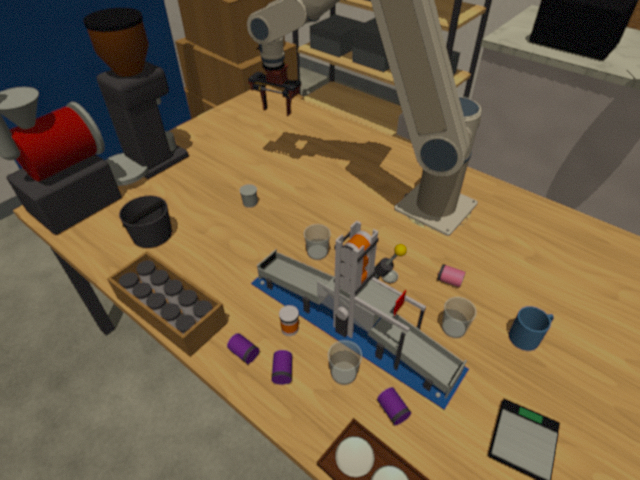

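View pics/top0.png

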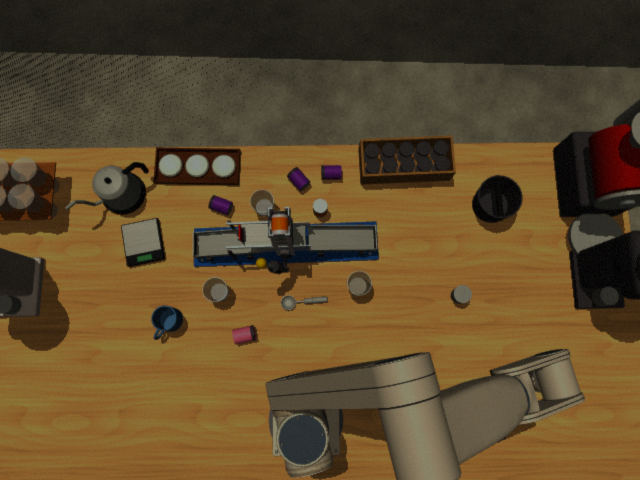

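The top picture shows the feeder lying along the image row around row 245, with the knob at (261,263), the tab at (240,232) and the magazine at (280,225). The gate leans left (+y), so the lever has to go to -y. In the scene picture the knob is at (401,250) and the tab at (400,301).

```bash
cat > h.py <<'E'
import numpy as np,cv2
def proj(c,P):
    P=np.atleast_2d(P);q=(c["extrinsics"][:3,:3]@P.T).T+c["extrinsics"][:3,3]
    p=(c["intrinsics"]@q.T).T;return p[:,:2]/p[:,2:]
def f2w(s,P):
    P=np.atleast_2d(P).astype(float);c,n=np.cos(s[2]),np.sin(s[2])
    return np.c_[s[0]+c*P[:,0]-n*P[:,1],s[1]+n*P[:,0]+c*P[:,1],P[:,2]]
def blob(c,lo,hi,box):
    x0,y0,x1,y1=box;h=cv2.cvtColor(c["pixels"][y0:y1,x0:x1],cv2.COLOR_RGB2HSV)
    m=cv2.inRange(h,lo,hi);ys,xs=np.nonzero(m);return np.c_[xs+x0,ys+y0]
E
python3 - <<'E'
import pickle;from h import *
from scipy.optimize import least_squares
d=pickle.load(open("d0.pkl","rb"));T,S=d["top"],d["scene"]
Y=((20,120,90),(34,255,255));B=((100,120,40),(125,255,255));R=((0,150,70),(6,255,255))
k=[blob(T,*Y,(245,245,278,280)).mean(0),blob(S,*Y,(385,235,420,265)).mean(0)]
r=[blob(T,*R,(225,215,252,245)),blob(S,*R,(385,285,412,320))]
print(k,[(len(a),a.mean(0),a.min(0),a.max(0)) for a in r])
bt=blob(T,*B,(185,212,390,275));u=bt.sum(1);v=bt[:,0]-bt[:,1]
ct=[bt[u.argmin()],bt[u.argmax()],bt[v.argmin()],bt[v.argmax()]];print("TL BR BL TR",ct)
bs=blob(S,*B,(245,260,475,410));cs=[bs[bs[:,0].argmin()],bs[bs[:,0].argmax()],bs[bs[:,1].argmax()]];print("scene L R bottom",cs)
K=(-105,62,247);G=(0,130,199)
obs=[(T,K,k[0],1),(S,K,k[1],1),(T,G,r[0].mean(0),.5),(S,G,r[1].mean(0),.5)]
obs+=[(T,(68,320,5),ct[0],.7),(T,(-68,-320,5),ct[1],.7),(T,(-68,320,5),ct[2],.7),(T,(68,-320,5),ct[3],.7)]
obs+=[(S,(68,320,5),cs[2],.5)]
f=lambda s:np.concatenate([w*(proj(c,f2w(s,P))[0]-p) for c,P,p,w in obs])
s=least_squares(f,[660,60,0],loss="soft_l1",x_scale=[10,10,.1]).x
print("pose",s);print(np.round(f(s).reshape(-1,2),1))
np.save("s.npy",s)
for n,P in dict(knob=K,tab=(0,130,214),mag=(0,0,340),endL=(0,303,33)).items(): print(n,f2w(s,P).round(0))
for n,p in dict(ga=(215,291),gb=(360,285),spoon=(304,301),pink=(243,335)).items():
    M=T["extrinsics"];ray=M[:3,:3].T@np.linalg.inv(T["intrinsics"])@[*p,1];o=-M[:3,:3].T@M[:3,3];print(n,(o+ray*((40-o[2])/ray[2])).round())
im=T["pixels"].copy();im=cv2.resize(im[190:310,170:400],None,fx=3.4,fy=3.4)
im2=cv2.resize(S["pixels"][220:410,240:480],None,fx=2.6,fy=2.6)
pts=[K,(0,130,214),(0,190,214),(0,0,340),(-42,-34,340),(42,-34,340),(-42,34,340),(42,34,340),(68,320,3),(-68,320,3),(68,-320,3),(-68,-320,3),(0,303,33),(0,-303,33)]
for I,c,o,z in((im,T,(170,190),3.4),(im2,S,(240,220),2.6)):
    for p in proj(c,f2w(s,pts)): cv2.circle(I,tuple(int(a) for a in (p-o+.5)*z),3,(0,255,0),1)
cv2.imwrite("pics/ov.png",np.vstack([cv2.resize(im,(640,334)),cv2.resize(im2,(330,261)) if 0 else np.zeros((1,640,3),np.uint8)])[...,::-1])
cv2.imwrite("pics/ov2.png",im2[...,::-1])
E
```

```text
[array([259.671875, 262.96875 ]), array([402.42181818, 248.61454545])] [(15, array([238.8, 231.6]), array([238, 225]), array([239, 238])), (100, array([399.03, 302.01]), array([393, 291]), array([405, 314]))]
TL BR BL TR [array([195, 229]), array([377, 258]), array([194, 265]), array([375, 222])]
scene L R bottom [array([252, 283]), array([467, 369]), array([442, 407])]
pose [5.86514613e+02 6.68226945e+01 2.08050731e-02]
[[ 0.7  0.3]
 [-1.5  1.2]
 [ 0.5  0.8]
 [ 0.6  0.1]
 [-1.1 -0.8]
 [ 0.7  1.4]
 [-0.7  0.9]
 [ 0.6 -0.1]
 [ 1.3  1.3]]
knob [[480. 127. 247.]]
tab [[584. 197. 214.]]
mag [[587.  67. 340.]]
endL [[580. 370.  33.]]
ga [421. 301.  40.]
gb [ 435. -187.   40.]
spoon [384.   2.  40.]
pink [274. 205.  40.]
```

View pics/ov.png

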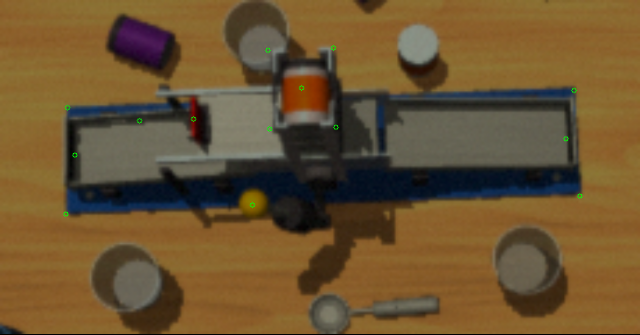

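View pics/ov2.png

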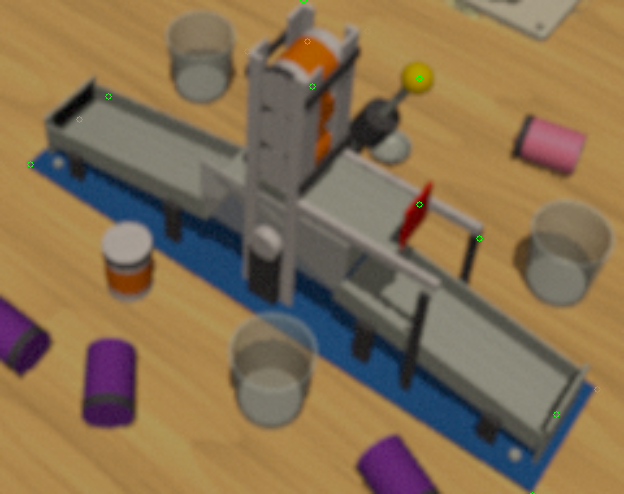

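The overlay confirms the feeder pose: about (587, 67) with a yaw of 1.2°, and residuals of 1–2 px. The overlay points for the knob, tab and magazine sit on the objects, so I'll start moving with the gripper closed.

{"method": "step_arm", "body": {
  "targets": [
    [[0.6,0.3,0.6,0,0,-0.64,0],[0.6,0.3,0.6,0,0,-0.64,0],[0.6,0.3,0.6,0,0,-0.64,0],[0.6,0.3,0.6,0,0,-0.64,0],[0.6,0.3,0.6,0,0,-0.64,0]]
  ]
}}

```text
t: 0.72
ee_pos: [301.7, -530.8, 555.3]
orientation: [-3.141, -0.03, 0.0]
ft_force: [0.2, -0.8, 2.0]
width: 41.3
grasp_force: 0.0
```

{"method": "step_arm", "body": {
  "targets": [
    [[0.7,0.7,0,0,0,0,0],[0.7,0.7,0,0,0,0,0],[0.7,0.7,0,0,0,0,0],[0.7,0.7,0,0,0,0,0],[0.7,0.7,0,0,0,0,0]]
  ]
}}

```text
t: 1.35
ee_pos: [476.8, -355.2, 554.4]
orientation: [-3.141, -0.032, 0.001]
ft_force: [0.1, -0.7, 0.7]
width: 0.2
grasp_force: 0.0
```

{"method": "step_arm", "body": {
  "targets": [
    [[0,1,0,0,0,0,0],[0,1,0,0,0,0,0],[0,1,0,0,0,0,0],[0,1,0,0,0,0,0],[0,1,0,0,0,0,0]]
  ]
}}

```text
t: 1.98
ee_pos: [475.5, -104.9, 554.4]
orientation: [-3.141, -0.032, 0.001]
ft_force: [0.6, 0.2, -0.9]
width: 0.4
grasp_force: 0.0
```

{"method": "step_arm", "body": {
  "targets": [
    [[0,1,0,0,0,0,0],[0,1,0,0,0,0,0],[0,1,0,0,0,0,0],[0,1,0,0,0,0,0],[0,1,0,0,0,0,0]]
  ]
}}

```text
t: 2.6
ee_pos: [475.5, 145.1, 554.5]
orientation: [3.141, 0.032, -0.0]
ft_force: [0.5, -0.1, -0.4]
width: 0.4
grasp_force: 0.0
```

{"method": "step_arm", "body": {
  "targets": [
    [[0,0.8,0,0,0,0,0],[0,0,-0.7,0,0,0,0],[0,0,-0.7,0,0,0,0],[0,0,-0.7,0,0,0,0],[0,0,-0.6,0,0,0,0]]
  ]
}}

```text
t: 3.22
ee_pos: [475.5, 183.4, 418.1]
orientation: [3.141, 0.032, -0.002]
ft_force: [0.8, -0.3, 0.1]
width: 0.5
grasp_force: 0.0
```

```bash
python3 - <<'E'
from workcell import get_image,readout
from h import *
o=readout.get_obs();print(o["qpos"].round(2),o["ee_pos"].round(0),o["ft_force"].round(1))
a=get_image("scene")["pixels"][200:360,300:500];b=get_image("top")["pixels"][190:310,200:350]
cv2.imwrite("pics/k1.png",np.vstack([cv2.resize(a,(400,320)),cv2.resize(b,(400,320))][0:2])[:590,:,::-1])
E
```

```text
[ 0.34  0.24  1.87 -0.    1.04  1.9 ] [475. 183. 418.] [ 0.8 -0.3  0.1]
```

View pics/k1.png

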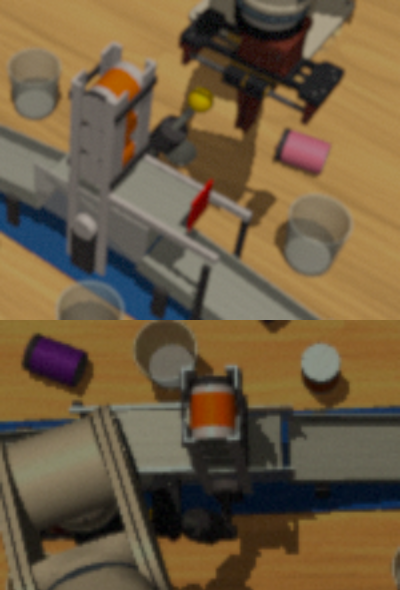

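The picture shows the closed fingers at crop (245,110), standing on the +y side of the knob at crop (200,100). Nothing has been touched. Next I push towards -y.

{"method": "step_arm", "body": {
  "targets": [
    [[0,-0.4,0,0,0,0,0],[0,-0.3,0,0,0,0,0],[0,-0.3,0,0,0,0,0],[0,-0.3,0,0,0,0,0],[0,-0.3,0,0,0,0,0]]
  ]
}}

```text
t: 3.95
ee_pos: [475.9, 102.3, 420.0]
orientation: [-3.141, -0.031, -0.001]
ft_force: [0.7, -0.3, 0.1]
width: 0.6
grasp_force: 0.1
```

{"method": "step_arm", "body": {
  "targets": [
    [[0,-0.3,0,0,0,0,0],[0,-0.3,0,0,0,0,0],[0,-0.2,0,0,0,0,0],[0,-0.2,0,0,0,0,0],[0,0,0,0,0,0,0]]
  ]
}}

```text
t: 4.58
ee_pos: [475.9, 53.0, 419.7]
orientation: [-3.141, -0.031, 0.0]
ft_force: [0.6, 0.5, -0.2]
width: 0.5
grasp_force: 0.0
```

```bash
python3 - <<'E'
from workcell import get_image,readout
from h import *
s=np.load("s.npy");S=get_image("scene")
print(readout.get_obs()["ee_pos"].round(0))
b=blob(S,(20,120,90),(34,255,255),(340,220,420,275));print("knob seen",len(b),b.mean(0),"expect over",proj(S,f2w(s,(-105,-62,247))),"upright",proj(S,f2w(s,(-105,0,260))))
E
```

```text
[476.  53. 420.]
knob seen 175 [399.69714286 246.68      ] expect over [[359.51898486 228.57312011]] upright [[380.18948871 235.23086437]]
```

```bash
python3 - <<'E'
from workcell import get_image,readout
from h import *
S=get_image("scene");b=blob(S,(20,120,90),(34,255,255),(340,200,425,285));print(len(b),b.min(0),b.max(0),b.mean(0))
cv2.imwrite("pics/k2.png",cv2.resize(S["pixels"][180:320,300:460],None,fx=4,fy=4)[...,::-1])
E
```

```text
252 [340 205] [424 271] [393.76984127 240.81349206]
```

View pics/k2.png

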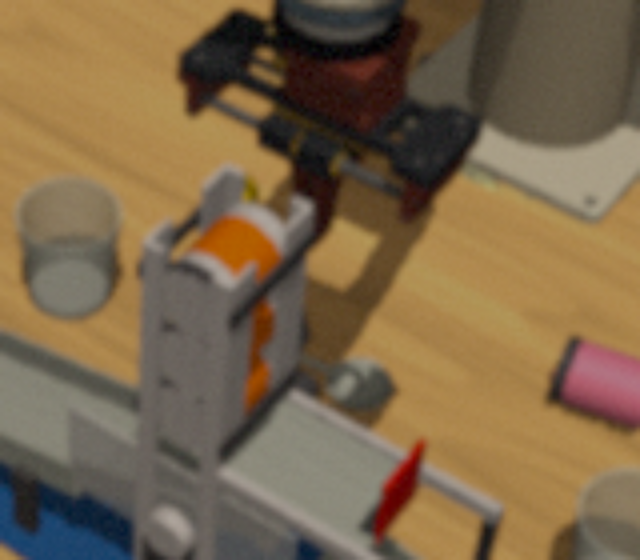

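The knob shows just behind the magazine at crop (250,187), which is pixel (362,227). That matches the predicted fully-over-right position of (359.5,228.6). The slide is still shut. Next I lift, turn by 90° and go above the gap between the magazine and the tab.

{"method": "step_arm", "body": {
  "targets": [
    [[0,0,1,0,0,0,0],[0,0,1,0,0,1,0],[0,0,0.8,0,0,1,0],[0.4,0.5,0,0,0,1,0],[0.4,0.5,0,0,0,1,0]]
  ]
}}

```text
t: 5.3
ee_pos: [516.2, 104.4, 560.6]
orientation: [-3.106, -0.472, -0.003]
ft_force: [-0.3, -0.5, 0.3]
width: 0.1
grasp_force: 0.0
```

{"method": "step_arm", "body": {
  "targets": [
    [[0.28,0.26,0,0,0,1,0],[0.28,0.26,0,0,0,1,0],[0.28,0.26,0,0,0,1,0],[0.28,0.26,0,0,0,1,0],[0.28,0.26,0,0,0,1,0]]
  ]
}}

```text
t: 5.92
ee_pos: [586.2, 169.6, 559.5]
orientation: [-2.976, -1.006, 0.0]
ft_force: [-0.2, 0.3, 0.4]
width: 0.5
grasp_force: 0.0
```

{"method": "step_arm", "body": {
  "targets": [
    [[0,0,0,0,0,1,0],[0,0,0,0,0,1,0],[0,0,0,0,0,1,0],[0,0,0,0,0,1,0],[0,0,0,0,0,1,0]]
  ]
}}

```text
t: 6.55
ee_pos: [585.8, 169.1, 559.5]
orientation: [-2.756, -1.507, 0.0]
ft_force: [-0.3, 0.2, 0.7]
width: 0.8
grasp_force: 0.0
```

{"method": "step_arm", "body": {
  "targets": [
    [[0,0,0,0,0,1,0],[0,0,0,0,0,1,0],[0,0,0,0,0,1,0],[0,0,0,0,0,1,0],[0,0,0,0,0,1,0]]
  ]
}}

```text
t: 7.18
ee_pos: [585.8, 169.1, 559.5]
orientation: [-2.453, -1.963, 0.0]
ft_force: [0.5, 0.5, 0.2]
width: 0.5
grasp_force: 0.0
```

{"method": "step_arm", "body": {
  "targets": [
    [[0,0,0,0,0,1,0],[0,0,0,0,0,1,0],[0,0,0,0,0,1,0],[0,0,0,0,0,0.5,0],[0,0,0,0,0,0,0]]
  ]
}}

```text
t: 7.8
ee_pos: [585.8, 168.8, 559.6]
orientation: [-2.199, -2.244, 0.0]
ft_force: [0.3, 0.4, 0.4]
width: 0.6
grasp_force: 0.0
```

```bash
python3 - <<'E'
from workcell import get_image,readout
from h import *
from scipy.spatial.transform import Rotation as R
s=np.load("s.npy");o=readout.get_obs();print(o["ee_pos"].round(1),o["qpos"].round(2),R.from_rotvec(o["orientation"]).as_matrix().round(3).tolist(),"goal",f2w(s,[(0,100,0),(0,178,0)]))
S=get_image("scene");b=blob(S,(0,150,70),(6,255,255),(385,285,412,320));print(len(b),b.mean(0))
cv2.imwrite("pics/t1.png",cv2.resize(S["pixels"][160:330,300:480],None,fx=3.3,fy=3.3)[...,::-1])
E
```

```text
[585.8 168.8 559.6] [0.26 0.27 1.5  0.   1.38 0.24] [[-0.02, 1.0, -0.0], [1.0, 0.02, 0.0], [0.0, -0.0, -1.0]] goal [[584.43425545 166.80105277   0.        ]
 [582.81157682 244.78417219   0.        ]]
104 [399.00961538 301.77884615]
```

View pics/t1.png

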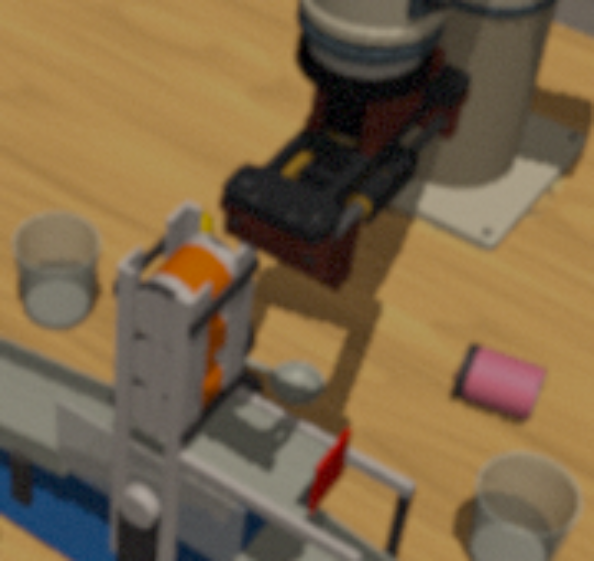

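The knob is still over to the right at crop (207,222), the tab at crop (328,470) is still closed, and the fingers hang above the gap. Next I descend.

{"method": "step_arm", "body": {
  "targets": [
    [[0,-0.06,-0.8,0,0,0,0],[0,0,-0.8,0,0,0,0],[0,0,-0.8,0,0,0,0],[0,0,-0.7,0,0,0,0],[0,0,-0.54,0,0,0,0]]
  ]
}}

```text
t: 8.48
ee_pos: [585.6, 165.5, 376.1]
orientation: [-2.199, -2.243, 0.002]
ft_force: [-0.5, -0.2, 0.2]
width: 0.7
grasp_force: 0.0
```

{"method": "step_arm", "body": {
  "targets": [
    [[0,0.2,0,0,0,0,0],[0,0.2,0,0,0,0,0],[0,0.2,0,0,0,0,0],[0,0.2,0,0,0,0,0],[0,0.2,0,0,0,0,0]]
  ]
}}

```text
t: 9.1
ee_pos: [586.0, 216.3, 378.5]
orientation: [2.198, 2.244, 0.002]
ft_force: [0.9, -0.8, 0.6]
width: 0.3
grasp_force: 0.8
```

{"method": "step_arm", "body": {
  "targets": [
    [[0,0.2,0,0,0,0,0],[0,0.15,0,0,0,0,0],[0,0.1,0,0,0,0,0],[0,0.1,0,0,0,0,0],[0,0,0,0,0,0,0]]
  ]
}}

```text
t: 9.72
ee_pos: [585.9, 241.5, 377.5]
orientation: [2.197, 2.243, -0.006]
ft_force: [0.7, -10.9, 3.2]
width: 0.8
grasp_force: 5.5
```

```bash
python3 - <<'E'
from workcell import get_image,readout
from h import *
s=np.load("s.npy");o=readout.get_obs();print(o["ee_pos"].round(1),o["ft_force"].round(1))
S=get_image("scene");b=blob(S,(0,150,70),(6,255,255),(380,280,450,350));print(len(b),b.mean(0),b.min(0),b.max(0),[proj(S,f2w(s,(0,y,199))).round(1) for y in(130,182,190)])
cv2.imwrite("pics/t2.png",cv2.resize(S["pixels"][200:380,240:480],None,fx=3.3,fy=3.3)[...,::-1])
E
```

```text
[585.9 241.5 377.5] [  0.7 -10.9   3.2]
88 [421.30681818 316.77272727] [416 305] [427 327] [array([[400.3, 302.2]]), array([[419.8, 313.4]]), array([[422.9, 315.1]])]
```

View pics/t2.png

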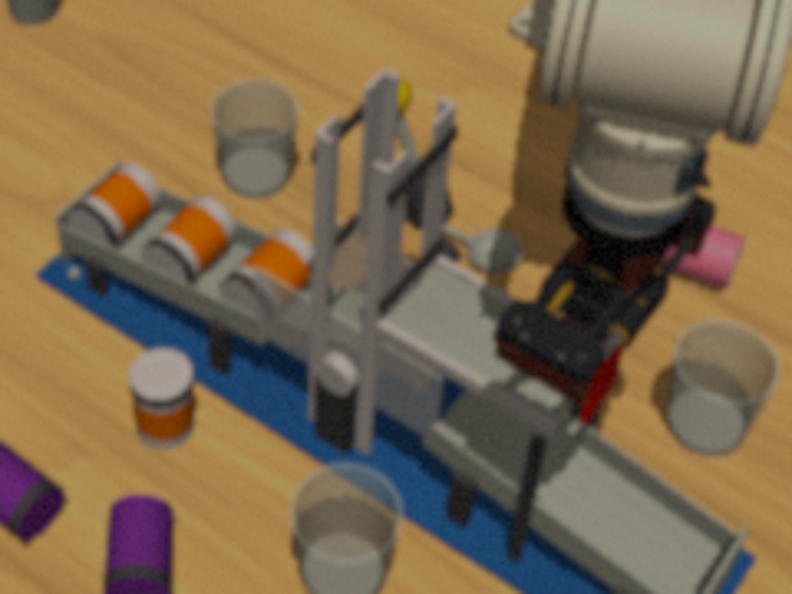

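All three tins have dropped into the right chute, at crop (110,205), (190,240) and (270,270). The tab moved from x 399 to 421 px, and the 11 N reading shows it is on its stop. Next I back off and lift.

{"method": "step_arm", "body": {
  "targets": [
    [[0,-0.2,0,0,0,0,0],[0,-0.1,0.2,0,0,0,0],[0,0,0.8,0,0,0,0],[0,0,1,0,0,0,0],[0,0,1,0,0,0,0]]
  ]
}}

```text
t: 10.4
ee_pos: [585.7, 227.9, 529.9]
orientation: [-2.199, -2.244, -0.001]
ft_force: [0.8, 0.5, 0.0]
width: 0.9
grasp_force: 0.0
```

{"method": "step_arm", "body": {
  "targets": [
    [[-0.5,0,0.5,0,0,0,0],[-0.5,0,0.3,0,0,0,0],[0,0,0,0,0,0,0],[0,0,0,0,0,0,0],[0,0,0,0,0,0,0]]
  ]
}}

```text
t: 11.02
ee_pos: [536.5, 228.0, 566.7]
orientation: [-2.199, -2.243, 0.002]
ft_force: [0.2, -0.4, -0.7]
width: 0.7
grasp_force: 0.0
```

{"method": "step_arm", "body": {
  "targets": [
    [[0,0,0,0,0,0,0],[0,0,0,0,0,0,0],[0,0,0,0,0,0,0],[0,0,0,0,0,0,0],[0,0,0,0,0,0,0]]
  ]
}}

```text
t: 11.65
ee_pos: [535.9, 228.0, 567.7]
orientation: [2.199, 2.244, 0.0]
ft_force: [-0.0, 0.4, -0.1]
width: 0.4
grasp_force: 0.0
```

```bash
python3 - <<'E'
from workcell import get_image,readout
from h import *
s=np.load("s.npy");S=get_image("scene")
b=blob(S,(0,150,70),(6,255,255),(380,280,450,350));print(len(b),b.mean(0),[proj(S,f2w(s,(0,y,199))).round(1) for y in(182,190)])
I=cv2.resize(S["pixels"][200:380,240:480],None,fx=3.3,fy=3.3)
p=(proj(S,f2w(s,(0,-120,95)))[0]-(240,200))*3.3;cv2.circle(I,tuple(int(v) for v in p),4,(0,255,0),1)
cv2.imwrite("pics/t3.png",I[...,::-1])
E
```

```text
93 [421.5483871  315.27956989] [array([[419.8, 313.4]]), array([[422.9, 315.1]])]
```

View pics/t3.png

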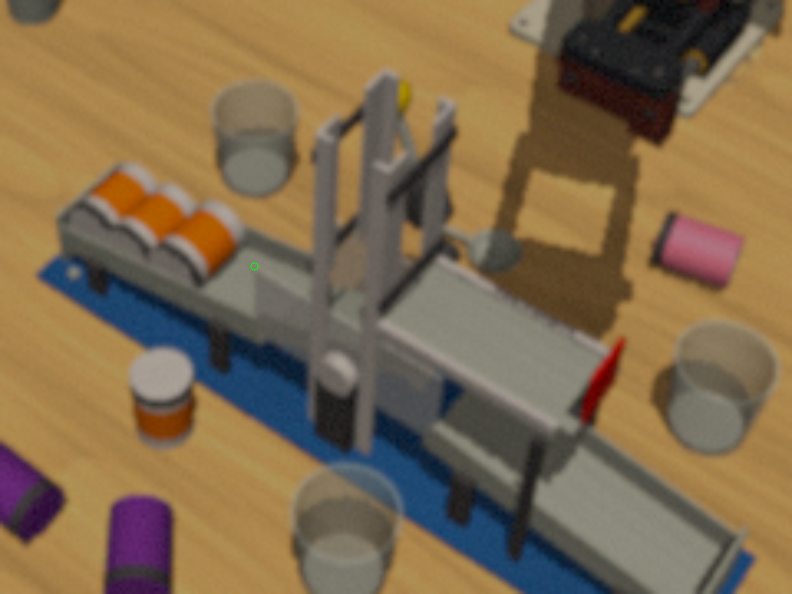

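The three tins are together at the end of the right chute, at crop (120,190), (155,215) and (205,240), beyond the green 120 mm mark. The gate knob is still over at crop (403,95). The tab has moved 22.5 px, which is about 60 mm, and the glasses are in place. I'll wait a moment for everything to settle, then hand in.

{"method": "step_arm", "body": {
  "targets": [
    [[0,0,0,0,0,0,0],[0,0,0,0,0,0,0],[0,0,0,0,0,0,0],[0,0,0,0,0,0,0],[0,0,0,0,0,0,0]]
  ]
}}

```text
t: 12.32
ee_pos: [535.9, 228.0, 567.7]
orientation: [-2.199, -2.244, -0.0]
ft_force: [0.4, -0.2, 0.7]
width: 0.6
grasp_force: 0.0
```

{"method": "step_arm", "body": {
  "targets": [
    [[0,0,0,0,0,0,0],[0,0,0,0,0,0,0],[0,0,0,0,0,0,0],[0,0,0,0,0,0,0],[0,0,0,0,0,0,0]]
  ]
}}

```text
t: 12.95
ee_pos: [535.9, 228.0, 567.7]
orientation: [2.199, 2.244, 0.0]
ft_force: [0.1, 0.5, 0.4]
width: 0.6
grasp_force: 0.0
```

{"method": "step_arm", "body": {
  "targets": [
    [[0,0,0,0,0,0,0],[0,0,0,0,0,0,0],[0,0,0,0,0,0,0],[0,0,0,0,0,0,0],[0,0,0,0,0,0,0]]
  ]
}}

```text
t: 13.58
ee_pos: [535.9, 228.0, 567.7]
orientation: [-2.199, -2.244, -0.0]
ft_force: [0.8, -0.3, 0.7]
width: 0.4
grasp_force: 0.0
```

```bash
python3 - <<'E'
from workcell import get_image,ctrl
import numpy as np
a=get_image("scene")["pixels"][245:300,255:345].astype(int);import cv2
b=cv2.imread("pics/t3.png");b=cv2.resize(b,(240,180),interpolation=cv2.INTER_AREA)[45:100,15:105,::-1].astype(int)
print("mean diff since last",abs(a-b).mean())
print(ctrl.close_job())
E
```

```text
mean diff since last 2.024781144781145
the job is handed in; nothing more can be done
None
```

I handed the job in after about 14 s, with no verdict returned: the last pictures show the gate fully over to the right, the slide open about 60 mm, all three tins at the end of the right chute, and the glasses, spoon and spare tin where they stood (mug and dosing cup not re-checked).

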